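Lay out the adapters and hold the access cover open

ROBOT

A 6-joint arm with a two-finger parallel gripper is mounted at the origin on the work surface. World frame = base frame: x ahead of the robot, y to its left, z up, the work surface at z = 0. Lengths are in m, angles in degrees, forces in N, time in s.
With the tool pointing down it reaches from about 0.25 to 0.725 m from the base axis. Payload 9.7 kg.
Tool frame: the origin (TCP) lies midway between the tips of the shut fingers; the grasp point (between the pads) lies 19 mm behind it; z points along the fingers, x is the direction in which the jaws open and shut, and the axes are right-handed (so a half turn about z gives the same grasp; the last joint's range is limited). The gripper opens to 85 mm and grips with 20 to 120 N. Pads are 22 mm wide; open, the fingers measure 114 mm over their backs; the gripper's body (76 mm by 85 mm) begins 54 mm behind the grasp point. The pads swing forward as they close: fully open they stand 13 mm farther back than shut.
Start: joints at [-65.833, 4.979, 10.078, 95.1, 0, 90], TCP at [0.225, -0.502, 0.231] pointing down, gripper open.
Joint ranges: [-179.16, 179.16], [-48.56, 103.87], [-65.8, 70.77], [-126.05, 130.52], [-82.76, 87.17], [-180, 180]. Speed limits (degrees/s): [127.2, 127.2, 147.25, 180, 180, 180].

INTERFACE

Orientations are given as [roll, pitch, yaw] about the fixed x, y, z axes, in that order (R = Rz(yaw) Ry(pitch) Rx(roll)).
In Python, from workcell import sensors, camera, get_calibration, bot, recognise, place_of gives the robot as it stands. The module is installed in compiled form; this text tells all that it offers.
- The arm moves only by the tool send_rows, never from a script. Its argument "plan" is a list of rows, each a list of 3 entries, a list of its own where there are three numbers: the shift along the tool's x, y, z normalised to -1 to 1, where 1 is 0.3 m, then the turn, a rotation vector about the tool's x, y, z normalised to -1 to 1, where 1 is pi rad, then the closure, from -1 (fully open) to 1 (shut). In form: [[[x, y, z], [rx, ry, rz], claw], ...]. A call has 1 to 10 rows; each row is the pose to reach, as a shift and turn from the pose commanded when the call began, along the tool's axes at that moment, turning the shorter way round; what a row does not reach only later rows make up. A row lasts 1/10 s, in which the tool goes at most 50 mm and 8.59 degrees, less where a joint would pass 70% of its speed; a pose out of reach is approached as far as the arm can. A call with a number of a shift or a turn outside -1 to 1 is refused whole. A call with a gripper value outside its range is refused whole. The fingers move at their own pace and stop on an object; "force" is the grip in N (left out, the last holds). Time passes only in rows, so rows that repeat a pose let the fingers close. It gives the time, the measured TCP pose, the force and the opening at its end, in the units of the state.
- sensors.get_obs(): the state, without advancing time (a new reading comes with each control period).
- camera(name): name is "scene" or "top"; returns the picture (420x560x3 uint8, blue, green, red); there is no depth.
- get_calibration(name): a dict with "fx", "fy", "cx", "cy" (pixels), "R" (3x3) and "t" (3): a world point X has camera coordinates R X + t. Camera axes: x right, y down, z forward; pixel columns grow to the right and rows downward; lengths in m; the calibration is good to about 2 mm. A picture is of the moment at which its call begins. get_calibration takes no time and is no camera call.
- bot.job_done(): hands the job in, once; it reports no verdict.
Trained networks look in the newest picture that a camera, given by its name, has taken for a name from the list of things; names that differ only in an ending like _2 or _b are one class to them, and where a whole thing is asked for, a point or a joint stands for the part that bears it (a point fixed in the world has none). Each returns a list of dicts, best first, with "p" (0 to 1); they miss things now and then, are a little off and sometimes report something else, mostly with a low value. They report only what shows in the picture. A call takes as long as a camera call.
- recognise(label, camera): "point" ([column, row] in pixels, amid what is visible of it).
- place_of(label, camera): "point" ([column, row] in pixels: a listed point, or the origin of a listed thing).
The state is a dict: "time": time; "q": joint angles; "qd": joint speeds; "joint_efforts": joint torques, N m; "ee_pos": TCP position; "tcp_rot": TCP orientation; "wrist_force": force on the tool from outside, world axes, zero at the start; "torque": the same for the moment, N m; "opening": finger opening in m.
Only numpy, scipy, OpenCV 4.12 (cv2) and the standard library are available. Lean on these libraries where they do the work, as an engineer would, in place of code of your own. Each camera call takes 0.05 s, during which the arm holds its last target. There are 200 camera calls.

TASK

A colleague is about to fit coax adapters inside the black equipment case: tip all four adapters out of the plastic cup into the low metal tray, and stand the empty cup upright on the bench. Then lift the case's hinged top cover by its bow handle to 50 degrees from closed, without letting it drop, and finish while still holding it there with the gripper. Leave the meter, the solder spool and the screwdriver where they are.

Things in the scene. Friction and masses are not known exactly. Their poses are not given: they have to be found in the camera images.
- unit: black (dark grey in strong light) sheet-steel equipment case fixed on the bench, 340 mm deep (x) by 260 mm wide (y), its top 100 mm above the bench. Origin on the bench; x points from the front to the back: front face at x = -120 mm (socket panel, sockets stick out up to 19 mm), back at x = +220 mm. The hinged cover covers its top from the front to x = +45 mm; the rest of the top is fixed
- cover: hinged access cover of the case, dark steel sheet 3 mm thick, 168 mm from hinge to front edge, 264 mm wide, with a 9 mm lip turned down at its front; 0.36 to 0.56 kg. Origin at the middle of the hinge line (100 mm above the bench); closed, its axes are those of the case, so it reaches along its own -x and its z is its outward normal. It opens upward about its y axis, its front edge rising and going back; it falls shut when let go
- cover_angle (a joint): opening angle of the cover in rad: 0 closed, grows as it opens (50 degrees = 0.873), stop at 1.7. Free hinge: no spring, no stay, almost no friction
- handle (a point): middle of the grip bar of the steel bow handle on the cover: a round bar 10 mm thick, on legs 110 mm apart (centre to centre), parallel to the hinge, its axis 40 mm above the cover's origin plane (37 mm above the cover's outer face), 140 mm from the hinge line
- hinge (a point): middle of the hinge line of the cover; the hinge runs along the case's y
- tray: low open aluminium parts tray, loose, 140 mm (x) by 200 mm (y), 30 mm high, walls and floor 4 mm. Origin at the centre of its underside
- cup: plain grey plastic cup, straight round wall, outside diameter 62 mm, height 85 mm, wall 3 mm, bottom 4 mm, 0.09 kg; it stands upright on the bench on the robot's side of the tray. Origin at the centre of its underside, z towards its mouth
- adapter0: coax adapter of brass and steel, 32 mm long with an 18 mm hex nut, 40 g, standing in the cup at the start. Origin at the centre of its thin end face, z along its length. It slides easily: the cup must be tipped well past level to drain
- adapter1: coax adapter of brass and steel, 32 mm long with an 18 mm hex nut, 40 g, standing in the cup at the start. Origin at the centre of its thin end face, z along its length. It slides easily: the cup must be tipped well past level to drain
- adapter2: coax adapter of brass and steel, 32 mm long with an 18 mm hex nut, 40 g, standing in the cup at the start. Origin at the centre of its thin end face, z along its length. It slides easily: the cup must be tipped well past level to drain
- adapter3: coax adapter of brass and steel, 32 mm long with an 18 mm hex nut, 40 g, standing in the cup at the start. Origin at the centre of its thin end face, z along its length. It slides easily: the cup must be tipped well past level to drain
- meter: grey hand-held meter, 80 x 150 x 32 mm, lying on the fixed back part of the case's top; leave it alone. Origin at the centre of its underside
- spool: white solder spool, 56 mm in diameter, 42 mm high, standing on the bench; leave it alone. Origin at the centre of its underside
- screwdriver: grey-handled screwdriver, about 200 mm long, lying on the bench behind the tray; leave it alone. x along its length

How it is judged (in metres and radians):
On the way, in this order (a step that is already met when the one before it is completed fails the run):
1. the cup is lifted and tipped past level over the tray (angle between cup's own z axis and vertical above 1.57 rad and height (world z) of cup above 0.03 m and horizontal distance between cup and tray below 0.16 m), for 0.1 s.
2. all four adapters are in the tray (x of adapter0 in the frame of tray between -0.066 and 0.066 m and y of adapter0 in the frame of tray between -0.096 and 0.096 m and z of adapter0 in the frame of tray between 0 and 0.05 m and x of adapter1 in the frame of tray between -0.066 and 0.066 m and y of adapter1 in the frame of tray between -0.096 and 0.096 m and z of adapter1 in the frame of tray between 0 and 0.05 m and x of adapter2 in the frame of tray between -0.066 and 0.066 m and y of adapter2 in the frame of tray between -0.096 and 0.096 m and z of adapter2 in the frame of tray between 0 and 0.05 m and x of adapter3 in the frame of tray between -0.066 and 0.066 m and y of adapter3 in the frame of tray between -0.096 and 0.096 m and z of adapter3 in the frame of tray between 0 and 0.05 m), for 0.2 s.
3. the empty cup stands upright on the bench, let go (angle between cup's own z axis and vertical below 0.1 rad and height (world z) of cup below 0.006 m and horizontal distance between cup and tray above 0.095 m and contact force between the fingers and cup below 0.05 N and linear speed of cup below 0.02 m/s), for 0.3 s.
At the end, for the whole second after the job is handed in: the cover is still, 50 degrees open within 5 degrees (0.785 to 0.960 rad), carried by the gripper's fingers (over 1 N) and by nothing else; all four adapters lie at rest in the tray; the cup stands upright (within 0.1 rad) on the bench outside the tray, let go (all of step 2 and all of step 3 and value of joint cover_angle between 0.785 and 0.96 rad and velocity of joint cover_angle between -0.05 and 0.05 rad/s and contact force between the fingers and cover above 1 N and contact force between cover and cup below 0.1 N and contact force between cover and meter below 0.1 N and contact force between cover and spool below 0.1 N and contact force between cover and screwdriver below 0.1 N and linear speed of each of adapter0, adapter1, adapter2, adapter3 below 0.05 m/s); the arm keeps its last pose, push and grip.
It fails at once if the meter is moved by more than 30 mm (distance of meter from where it was at the start of the episode above 0.03 m).
It fails at once if the spool is moved by more than 30 mm (distance of spool from where it was at the start of the episode above 0.03 m).
It fails at once if the screwdriver is moved by more than 30 mm (distance of screwdriver from where it was at the start of the episode above 0.03 m).
It fails at once if the cover drops (closing faster than 2.5 rad/s) (velocity of joint cover_angle below -2.5 rad/s).
It also fails if it takes over 69 s, if anything falls off the work surface, if the arm or the gripper's body presses on something with over 40 N, if the wrist force passes 120 N, or if a joint passes its speed limit or range.

## Working session

There is one attempt and no reset: what is moved stays moved. The work goes in short steps, Python scripts to look and compute and a tool call to move; the robot and the scene stay as the last step left them, time stands still between calls to the robot, and variables do not carry over. Pictures are saved under pics/ and viewed, on a budget of 10 in all, crops included, one or two more only if the job needs it, and the job is handed in when it is done.

Besides the shell and the picture viewer there is one more tool, called after "Request:" as name(argument=value, ...), one argument or row to a line, values as JSON. send_rows: Moves the arm, as the interface text tells. Scaled input: -1 to 1 covers 0.3 m each way for a shift and pi rad each way for a turn. Its arguments: {"type":"object","properties":{"plan":{"type":"array"},"force":{"type":"number"}},"required":["plan"]}

```bash
mkdir -p pics; cat > h.py <<'E'
import numpy as np, cv2
from scipy.spatial.transform import Rotation as Ro
from workcell import sensors, camera, get_calibration, bot, recognise, place_of
def ray(c,px):
    k=get_calibration(c);R=np.array(k["R"]);t=np.array(k["t"])
    d=R.T@np.array([(px[0]-k["cx"])/k["fx"],(px[1]-k["cy"])/k["fy"],1]);return -R.T@t,d
def atz(c,px,z):
    o,d=ray(c,px);return o+d*(z-o[2])/d[2]
def proj(c,X):
    k=get_calibration(c);p=np.array(k["R"])@np.array(X)+np.array(k["t"])
    return [k["fx"]*p[0]/p[2]+k["cx"],k["fy"]*p[1]/p[2]+k["cy"]]
def st():
    o=sensors.get_obs();print({k:np.round(o[k],3).tolist() for k in("time","q","ee_pos","tcp_rot","wrist_force","opening")});return o
E
python3 - <<'E'
from h import *
st()
a=camera("top");b=camera("scene")
cv2.imwrite("pics/a.png",a);cv2.imwrite("pics/b.png",b)
Z=dict(unit=0,cover=.1,hinge=.1,handle=.14,tray=0,cup=0,adapter0=.004,meter=.1,spool=0,screwdriver=.01)
for n,z in Z.items():
    for c in("top","scene"):
        for d in place_of(n,c)[:2 if n!="adapter0" else 4]:
            print(n,c,round(d["p"],2),np.round(d["point"],1),atz(c,d["point"],z).round(3))
for c in("top","scene"): print(c,ray(c,(280,210)))
E
```

```text
{'time': 0.0, 'q': [-65.834, 5.011, 10.034, 95.098, 0.0, 89.999], 'ee_pos': [0.225, -0.502, 0.231], 'tcp_rot': [-180.0, 0.075, -65.833], 'wrist_force': [-0.407, -0.56, -0.725], 'opening': 0.085}
unit top 0.92 [378.2 187.7] [ 0.616 -0.217  0.   ]
cover top 0.73 [388.5 152.9] [ 0.667 -0.218  0.1  ]
cover scene 0.58 [259.2 320.3] [ 0.661 -0.218  0.1  ]
hinge top 0.77 [389.6 152.5] [ 0.668 -0.221  0.1  ]
hinge top 0.3 [396.5 223.6] [ 0.533 -0.227  0.1  ]
hinge scene 0.94 [255.1 323.6] [ 0.658 -0.226  0.1  ]
handle top 0.73 [397.4 223.4] [ 0.53  -0.218  0.14 ]
handle scene 0.92 [188.4 269. ] [ 0.516 -0.216  0.14 ]
tray top 0.75 [175.3 216. ] [0.566 0.201 0.   ]
tray scene 0.75 [323.9 175.4] [0.57  0.207 0.   ]
cup top 0.78 [150.8 280.3] [0.437 0.25  0.   ]
cup scene 0.67 [285.3 143.7] [ 0.435  0.251 -0.   ]
adapter0 top 0.72 [390.1 155.4] [ 0.682 -0.245  0.004]
adapter0 top 0.65 [142.4 281. ] [0.436 0.266 0.004]
adapter0 top 0.56 [157.  285.1] [0.428 0.237 0.004]
adapter0 top 0.53 [148. 289.] [0.42  0.255 0.004]
meter top 0.76 [373.5 114.5] [ 0.742 -0.193  0.1  ]
meter scene 0.64 [306.3 327.7] [ 0.736 -0.188  0.1  ]
spool top 0.94 [286.6 297.6] [ 0.396 -0.022  0.   ]
spool scene 0.75 [209.9 211.5] [ 0.398 -0.023  0.   ]
spool scene 0.7 [241.3 330.5] [ 0.617 -0.219  0.   ]
screwdriver top 0.91 [170.7 160.7] [0.679 0.208 0.01 ]
screwdriver top 0.68 [372.6 116.4] [ 0.764 -0.211  0.01 ]
screwdriver scene 0.94 [366.7 194.6] [0.685 0.198 0.01 ]
screwdriver scene 0.43 [324.1 177.3] [0.576 0.194 0.01 ]
top (array([0.45212953, 0.02071823, 1.09584581]), array([ 0.11038276, -0.03088981, -0.9935861 ]))
scene (array([ 0.85161465, -0.46177472,  0.82862368]), array([-0.30951059,  0.50871966, -0.80339864]))
```

View pics/a.png

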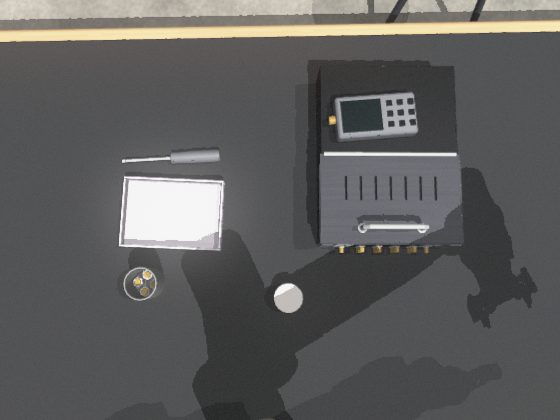

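View pics/b.png

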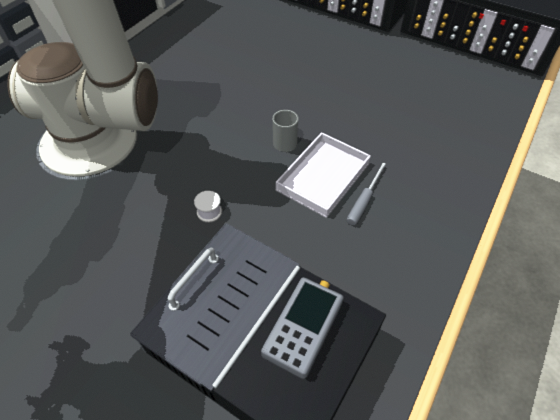

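Top view: cup rim about (141,284), tray spanning (120–225, 177–250), spool (288,298), handle bar (363–428, 227), hinge line y≈154. The scene view agrees with this, and the networks match both pictures apart from some stray adapter, spool and screwdriver detections.

```bash
cat >> h.py <<'E'
def Rt(yaw,down,roll=0):
    # tool z points along yaw, 'down' deg below horizontal; roll=0: tool x horizontal (to the right), tool y down-ish
    y,d=np.radians([yaw,down]);z=np.array([np.cos(y)*np.cos(d),np.sin(y)*np.cos(d),-np.sin(d)])
    x=np.array([np.sin(y),-np.cos(y),0]);return np.c_[x,np.cross(z,x),z]@Ro.from_euler("z",roll,degrees=True).as_matrix()
def rel(p,R,p0=None,R0=None):
    o=sensors.get_obs()
    if p0 is None:p0=np.array(o["ee_pos"]);R0=Ro.from_euler("xyz",o["tcp_rot"],degrees=True).as_matrix()
    s=R0.T@(np.array(p)-p0)/.3;w=Ro.from_matrix(R0.T@R).as_rotvec()/np.pi
    print("shift",s.round(3).tolist(),"turn",w.round(3).tolist(),"rows mm/deg",np.linalg.norm(s)*300,np.linalg.norm(w)*180)
E
python3 - <<'E'
from h import *
print("rim",atz("top",(141,284),.085))
for n,z,P in(("tray top edge",.03,[(123,178),(224,180),(221,250),(120,247)]),("hinge",.103,[(323,154),(460,156)]),("handle",.145,[(363,228),(428,228)]),("coverfront",.103,[(320,244),(463,244)])):
    for p in P: print(n,p,atz("top",p,z).round(3))
c=np.array([.437,.251,.055]);
for roll in(0,180):
    R=Rt(30,25,roll)
    p=c+R[:,2]*.016-R[:,2]*.11+[0,0,.05]
    print(p);rel(p,R)
# via: stay, yaw base first
E
```

```text
rim [0.4320453  0.25052108 0.085     ]
tray top edge (123, 178) [0.642 0.3   0.03 ]
tray top edge (224, 180) [0.634 0.098 0.03 ]
tray top edge (221, 250) [0.494 0.106 0.03 ]
tray top edge (120, 247) [0.504 0.305 0.03 ]
hinge (323, 154) [ 0.667 -0.094  0.103]
hinge (460, 156) [ 0.658 -0.353  0.103]
handle (363, 228) [ 0.522 -0.155  0.145]
handle (428, 228) [ 0.52  -0.271  0.145]
coverfront (320, 244) [ 0.498 -0.082  0.103]
coverfront (463, 244) [ 0.492 -0.347  0.103]
[0.36322076 0.20840353 0.14472612]
shift [-1.971, -1.389, 0.289] turn [0.361, -0.018, -0.029] rows mm/deg 728.6206931638179 65.22925791032951
[0.36322076 0.20840353 0.14472612]
shift [-1.971, -1.389, 0.289] turn [-0.027, -0.522, 0.82] rows mm/deg 728.6206931638179 175.080157707877
```

```bash
python3 - <<'E'
from h import *
rel([.36,-.22,.28],Rt(-10,45))
E
```

```text
shift [-0.673, -0.795, -0.162] turn [0.242, 0.075, 0.18] rows mm/deg 316.1400328034038 55.958556809578766
```

Request:
send_rows(
  plan=[
    [[-0.673, -0.795, -0.162], [0.242, 0.075, 0.18], -1],
    [[-0.673, -0.795, -0.162], [0.242, 0.075, 0.18], -1],
    [[-0.673, -0.795, -0.162], [0.242, 0.075, 0.18], -1],
    [[-0.673, -0.795, -0.162], [0.242, 0.075, 0.18], -1],
    [[-0.673, -0.795, -0.162], [0.242, 0.075, 0.18], -1],
    [[-0.673, -0.795, -0.162], [0.242, 0.075, 0.18], -1],
    [[-0.673, -0.795, -0.162], [0.242, 0.075, 0.18], -1],
    [[-0.673, -0.795, -0.162], [0.242, 0.075, 0.18], -1],
    [[-0.673, -0.795, -0.162], [0.242, 0.075, 0.18], -1],
    [[-0.673, -0.795, -0.162], [0.242, 0.075, 0.18], -1],
  ],
  force=40,
)

```text
time: 2.1
ee_pos: [0.3664, -0.2331, 0.286]
tcp_rot: [-135.7, 0.2, -99.5]
wrist_force: [0.8, -1.1, -0.2]
opening: 0.0853
```

```bash
python3 - <<'E'
from h import *
st()
rel([.35,.05,.22],Rt(20,35))
c=np.array([.435,.251,.055]);R=Rt(30,25);p=c+R[:,2]*.016-R[:,2]*.11+[0,0,.06]
print(p);rel(p,R,np.array([.35,.05,.22]),Rt(20,35))
E
```

```text
{'time': 2.1, 'q': [-49.761, -48.547, -33.696, 68.287, 26.943, 148.937], 'ee_pos': [0.366, -0.233, 0.286], 'tcp_rot': [-135.727, 0.25, -99.547], 'wrist_force': [0.773, -1.076, -0.161], 'opening': 0.085}
shift [-0.921, 0.307, 0.013] turn [0.058, -0.124, -0.107] rows mm/deg 291.1839405487684 31.371942096530663
[0.36122076 0.20840353 0.15472612]
shift [-0.483, 0.054, 0.302] turn [0.055, -0.048, -0.028] rows mm/deg 171.69235516111436 14.133148778523214
```

```bash
cat >> h.py <<'E'
def E(a,v):return Ro.from_euler(a,v,degrees=True).as_matrix()
def ori(q,s5,s6):return E("z",q[0])@E("y",q[1]-q[2]+q[3])@E("z",s5*q[4])@E("x",s6*q[5])
Q0=[-65.833,4.979,10.078,95.1,0,90];RS=E("xyz",[-180,0.075,-65.833])
E
python3 - <<'E'
from h import *
q=[-49.761,-48.547,-33.696,68.287,26.943,148.937];R=E("xyz",[-135.727,.25,-99.547])
for a in(1,-1):
  for b in(1,-1):
    C=ori(Q0,a,b).T@RS
    print(a,b,Ro.from_matrix((ori(q,a,b)@C).T@R).magnitude()*57.3,C.round(2).tolist())
E
```

```text
1 1 0.07445020441059634 [[0.0, 0.0, 1.0], [1.0, -0.0, -0.0], [0.0, 1.0, -0.0]]
1 -1 117.88324715499306 [[0.0, 0.0, 1.0], [-1.0, -0.0, 0.0], [0.0, -1.0, 0.0]]
-1 1 53.826071454197056 [[0.0, 0.0, 1.0], [1.0, -0.0, -0.0], [0.0, 1.0, -0.0]]
-1 -1 125.23863617689577 [[0.0, 0.0, 1.0], [-1.0, -0.0, 0.0], [0.0, -1.0, 0.0]]
```

```bash
cat >> h.py <<'E'
from scipy.optimize import least_squares
CC=np.array([[0,0,1],[1,0,0],[0,1,0.]])
LO=np.array([-179.,-48.4,-65.6,-126,-82.5,-179.5]);HI=np.array([179.,103.7,70.6,130.3,87,179.5])
K=dict(L1=.324,L2=.524,h=.147,d=.284)
def fk(q,K=K):
    R=ori(q,1,1)@CC;a,b=np.radians([q[1],q[2]-q[1]])
    f=K["L1"]*np.sin(a)+K["L2"]*np.cos(b);z=K["h"]+K["L1"]*np.cos(a)+K["L2"]*np.sin(b)
    return E("z",q[0])@np.array([f,0,z])+K["d"]*R[:,2],R
def ik(p,R,q0):
    def f(q):
        P,S=fk(q);return np.r_[(P-p)*10,Ro.from_matrix(S.T@R).as_rotvec()]
    s=least_squares(f,np.clip(q0,LO+.1,HI-.1),bounds=(LO,HI));return s.x,np.linalg.norm(s.fun)
E
python3 - <<'E'
from h import *
for q in (Q0,sensors.get_obs()["q"]): print(fk(q)[0].round(3))
c=np.array([.434,.251,.065])
for s in(0,180):
  g=Rt(-5,20,s);q,e=ik(c+.016*g[:,2],g,[55,-18,-53,2,-55,s]);print("grasp",s,q.round(0),round(e,4))
  for tilt in(0,10):
   for dr in(-130,-90,90,130):
    R=Rt(-5,tilt,s+dr);qq,e=ik(np.array([.57,.28 if 1 else .12,.13]),R,q+[0,0,0,0,0,dr]);print(tilt,dr,"axis",(R@g.T@[0,0,1]).round(2),qq.round(0),round(e,4))
E
```

```text
[ 0.225 -0.502  0.232]
[ 0.366 -0.233  0.292]
grasp 0 [  56.  -18.  -53.    2.  -55. -148.] 0.0
0 -130 axis [-0.28  0.75 -0.6 ] [  54.   26.   -6.   97.  -82. -179.] 0.6495
0 -90 axis [-0.26  0.97  0.  ] [  53.   22.  -11.   56.  -82. -179.] 0.5736
0 90 axis [-0.42 -0.91  0.  ] [ 47.   4. -37. -41. -52. -90.] 0.0
0 130 axis [-0.4  -0.69 -0.6 ] [ 47.   4. -37. -41. -52. -50.] 0.0
10 -130 axis [-0.38  0.76 -0.54] [  54.   26.   -6.   99.  -82. -179.] 0.6464
10 -90 axis [-0.25  0.97  0.06] [  53.   22.  -10.   59.  -82. -179.] 0.5616
10 90 axis [-0.42 -0.91  0.06] [ 46.  -3. -36. -18. -50. -78.] 0.0
10 130 axis [-0.5  -0.68 -0.54] [ 46.  -3. -36. -18. -50. -38.] 0.0
grasp 180 [ 56. -18. -53.   2. -55.  32.] 0.0
0 -130 axis [-0.28  0.75 -0.6 ] [  47.    4.  -37.  -41.  -52. -130.] 0.0
0 -90 axis [-0.26  0.97 -0.  ] [ 47.   4. -37. -41. -52. -90.] 0.0
0 90 axis [-0.42 -0.91  0.  ] [ 47.   4. -37. -41. -52.  90.] 0.0
0 130 axis [-0.4  -0.69 -0.6 ] [ 47.   4. -37. -41. -52. 130.] 0.0
10 -130 axis [-0.38  0.76 -0.54] [  46.   -3.  -36.  -18.  -50. -118.] 0.0
10 -90 axis [-0.25  0.97  0.06] [ 46.  -3. -36. -18. -50. -78.] 0.0
10 90 axis [-0.42 -0.91  0.06] [ 46.  -3. -36. -18. -50. 102.] 0.0
10 130 axis [-0.5  -0.68 -0.54] [ 46.  -3. -36. -18. -50. 142.] 0.0
```

```bash
python3 - <<'E'
from h import *
o=sensors.get_obs();q=np.array(o["q"])
c=np.array([.434,.251,.065]);g=Rt(-5,20,180);pg=c-.085*g[:,2]+[0,0,.03]
qp,e=ik(pg,g,[60,-20,-55,2,-55,32]);print(qp.round(),e,pg)
prev=(np.array(o["ee_pos"]),Ro.from_euler("xyz",o["tcp_rot"],degrees=True).as_matrix())
for f in(.33,.67,1):
    P,R=fk(q+(qp-q)*f);print(f,P.round(3));rel(P,R,*prev);prev=(P,R)
E
```

```text
[ 73. -37. -58.  39. -67.  57.] 8.269753616740816e-13 [0.35443007 0.25796147 0.12407171]
0.33 [ 0.447 -0.094  0.173]
shift [-0.501, 0.132, 0.402] turn [-0.06, -0.009, -0.343] rows mm/deg 196.74900565562365 62.75520308200772
0.67 [0.452 0.089 0.117]
shift [-0.443, -0.451, 0.066] turn [-0.031, 0.066, -0.356] rows mm/deg 190.65690795499464 65.42756230658624
1 [0.354 0.258 0.124]
shift [0.058, -0.523, -0.386] turn [-0.092, 0.123, -0.292] rows mm/deg 195.70405666857158 59.46794450475872
```

```bash
python3 - <<'E'
from h import *
o=sensors.get_obs();q=np.array(o["q"])
c=np.array([.434,.251,.065]);g=Rt(-5,20,180);pg=c-.085*g[:,2]+[0,0,.03]
qp,e=ik(pg,g,[60,-20,-55,2,-55,32])
prev=(np.array(o["ee_pos"]),Ro.from_euler("xyz",o["tcp_rot"],degrees=True).as_matrix())
for f,p in((.33,[.40,-.08,.21]),(.67,[.34,.10,.16]),(1,pg)):
    P,R=fk(q+(qp-q)*f);print(ik(p,R,q+(qp-q)*f)[0].round(),ik(p,R,q+(qp-q)*f)[1]);rel(p,R,*prev);prev=(p,R)
E
```

```text
[ -8. -48. -38.  71.  -5. 120.] 0.10034871012644916
shift [-0.521, 0.16, 0.201] turn [-0.06, -0.009, -0.343] rows mm/deg 174.2161288733648 62.75520308200772
[ 51. -48. -49.  85. -45. 119.] 0.18193916577575275
shift [-0.563, -0.326, -0.069] turn [-0.031, 0.066, -0.356] rows mm/deg 196.21416870348585 65.42756230658624
[ 73. -37. -58.  39. -67.  57.] 4.1606748884447624e-13
shift [0.228, -0.491, -0.023] turn [-0.092, 0.123, -0.292] rows mm/deg 162.6373075014767 59.46794450475872
```

```bash
python3 - <<'E'
from h import *
o=sensors.get_obs();q=np.array(o["q"])
c=np.array([.434,.251,.065]);g=Rt(-5,20,180);pg=c+.016*g[:,2]+[0,0,.12]
qp,e=ik(pg,g,[60,-20,-55,2,-55,32]);print(qp.round(),e,pg)
prev=(np.array(o["ee_pos"]),Ro.from_euler("xyz",o["tcp_rot"],degrees=True).as_matrix())
for f,p in((.33,[.45,-.10,.23]),(.67,[.46,.08,.2]),(1,pg)):
    P,R=fk(q+(qp-q)*f);print(ik(p,R,q+(qp-q)*f)[0].round(),ik(p,R,q+(qp-q)*f)[1]);rel(p,R,*prev);prev=(p,R)
E
```

```text
[ 56. -33. -49.  21. -55.  32.] 3.8627415148355084e-10 [0.44897787 0.24968961 0.17952768]
[-11. -48. -39.  58.  -3. 113.] 0.016658091206377977
shift [-0.483, -0.012, 0.276] turn [-0.024, 0.012, -0.367] rows mm/deg 166.8585097205934 66.1816304547532
[ 30. -48. -47.  49. -35.  79.] 0.020402563853176753
shift [-0.351, -0.498, -0.009] turn [-0.012, 0.066, -0.35] rows mm/deg 182.75666882497063 64.10366150248106
[ 56. -33. -49.  21. -55.  32.] 2.223609302951577e-10
shift [0.247, -0.504, -0.104] turn [-0.067, 0.084, -0.285] rows mm/deg 171.2751173665654 54.81742437904525
```

```bash
cat > t.py <<'E'
from h import *
import sys
def go(*T,q0=None):
    # chain of (p,R): prints rows from present pose, each as rel to the previous
    o=sensors.get_obs();q=np.array(o["q"]);pr=(np.array(o["ee_pos"]),E("xyz",o["tcp_rot"]))
    for p,R in T:
        q,e=ik(p,R,q);print(q.round(),round(e,4));rel(p,R,*pr);pr=(np.array(p),R)
E
python3 - <<'E'
from t import *
q=np.array(sensors.get_obs()["q"]);g=Rt(-5,20,180);qp=np.array([56,-33,-49,21,-55,32])
go(([.48,-.10,.22],fk(q+(qp-q)*.33)[1]),([.48,.08,.2],fk(q+(qp-q)*.67)[1]),([.449,.25,.18],g))
E
```

```text
[-10. -43. -38.  53.  -4. 114.] 0.0
shift [-0.499, -0.059, 0.368] turn [-0.024, 0.011, -0.366] rows mm/deg 187.01732134761141 66.08254195754698
[ 28. -45. -46.  45. -33.  76.] 0.0
shift [-0.351, -0.488, -0.054] turn [-0.011, 0.066, -0.349] rows mm/deg 181.10770276274832 64.02813105545238
[ 56. -33. -49.  21. -55.  32.] 0.0
shift [0.208, -0.519, -0.155] turn [-0.067, 0.083, -0.286] rows mm/deg 173.95689121158725 55.013887264979445
```

Request:
send_rows(
  plan=[
    [[-0.499, -0.059, 0.368], [-0.024, 0.011, -0.366], -1],
    [[-0.499, -0.059, 0.368], [-0.024, 0.011, -0.366], -1],
    [[-0.499, -0.059, 0.368], [-0.024, 0.011, -0.366], -1],
    [[-0.499, -0.059, 0.368], [-0.024, 0.011, -0.366], -1],
    [[-0.499, -0.059, 0.368], [-0.024, 0.011, -0.366], -1],
    [[-0.499, -0.059, 0.368], [-0.024, 0.011, -0.366], -1],
    [[-0.499, -0.059, 0.368], [-0.024, 0.011, -0.366], -1],
    [[-0.499, -0.059, 0.368], [-0.024, 0.011, -0.366], -1],
    [[-0.499, -0.059, 0.368], [-0.024, 0.011, -0.366], -1],
    [[-0.499, -0.059, 0.368], [-0.024, 0.011, -0.366], -1],
  ],
)

```text
time: 3.1
ee_pos: [0.4802, -0.1002, 0.22]
tcp_rot: [-162.4, -38.7, -41.8]
wrist_force: [-0.1, 0.4, 0.2]
opening: 0.0855
```

Request:
send_rows(
  plan=[
    [[-0.351, -0.488, -0.054], [-0.011, 0.066, -0.349], -1],
    [[-0.351, -0.488, -0.054], [-0.011, 0.066, -0.349], -1],
    [[-0.351, -0.488, -0.054], [-0.011, 0.066, -0.349], -1],
    [[-0.351, -0.488, -0.054], [-0.011, 0.066, -0.349], -1],
    [[-0.351, -0.488, -0.054], [-0.011, 0.066, -0.349], -1],
    [[-0.351, -0.488, -0.054], [-0.011, 0.066, -0.349], -1],
    [[-0.351, -0.488, -0.054], [-0.011, 0.066, -0.349], -1],
    [[-0.351, -0.488, -0.054], [-0.011, 0.066, -0.349], -1],
    [[-0.351, -0.488, -0.054], [-0.011, 0.066, -0.349], -1],
    [[-0.351, -0.488, -0.054], [-0.011, 0.066, -0.349], -1],
  ],
)

```text
time: 4.1
ee_pos: [0.4876, 0.0856, 0.2003]
tcp_rot: [138.3, -36.3, 41.4]
wrist_force: [-0.1, 0.1, 0.1]
opening: 0.0857
```

```bash
python3 - <<'E'
from t import *
st()
go(([.449,.25,.18],Rt(-5,20,180)))
E
```

```text
{'time': 4.1, 'q': [28.352, -48.514, -48.37, 46.166, -33.236, 77.387], 'ee_pos': [0.488, 0.086, 0.2], 'tcp_rot': [138.287, -36.264, 41.444], 'wrist_force': [-0.083, 0.12, 0.112], 'opening': 0.086}
[ 56. -33. -49.  21. -55.  32.] 0.0
shift [0.175, -0.511, -0.172] turn [-0.069, 0.086, -0.29] rows mm/deg 170.08148101092524 55.74818194281714
```

Request:
send_rows(
  plan=[
    [[0.175, -0.511, -0.172], [-0.069, 0.086, -0.29], -1],
    [[0.175, -0.511, -0.172], [-0.069, 0.086, -0.29], -1],
    [[0.175, -0.511, -0.172], [-0.069, 0.086, -0.29], -1],
    [[0.175, -0.511, -0.172], [-0.069, 0.086, -0.29], -1],
    [[0.175, -0.511, -0.172], [-0.069, 0.086, -0.29], -1],
    [[0.175, -0.511, -0.172], [-0.069, 0.086, -0.29], -1],
    [[0.175, -0.511, -0.172], [-0.069, 0.086, -0.29], -1],
    [[0.175, -0.511, -0.172], [-0.069, 0.086, -0.29], -1],
    [[0.175, -0.511, -0.172], [-0.069, 0.086, -0.29], -1],
    [[0.175, -0.511, -0.172], [-0.069, 0.086, -0.29], -1],
  ],
)

```text
time: 5.1
ee_pos: [0.4486, 0.2502, 0.18]
tcp_rot: [110.0, 0.1, 85.2]
wrist_force: [-0.1, 0.2, 0.1]
opening: 0.0854
```

```bash
python3 - <<'E'
from t import *
st();b=camera("scene");cv2.imwrite("pics/c.png",cv2.resize(b[40:280,100:420],None,fx=2.4,fy=2.4))
g=Rt(-5,20,180);print(place_of("cup","scene")[:2])
go(([.449,.25,.0595],g))
E
```

```text
{'time': 5.1, 'q': [56.348, -45.43, -59.421, 23.089, -55.468, 31.773], 'ee_pos': [0.449, 0.25, 0.18], 'tcp_rot': [109.986, 0.125, 85.159], 'wrist_force': [-0.127, 0.165, 0.109], 'opening': 0.085}
[{'point': [284.5, 140.8], 'p': 0.95}]
[ 56. -18. -53.   2. -55.  32.] 0.0
shift [0.001, -0.376, 0.138] turn [0.0, -0.001, 0.002] rows mm/deg 120.18303088233266 0.31264377343291155
```

View pics/c.png

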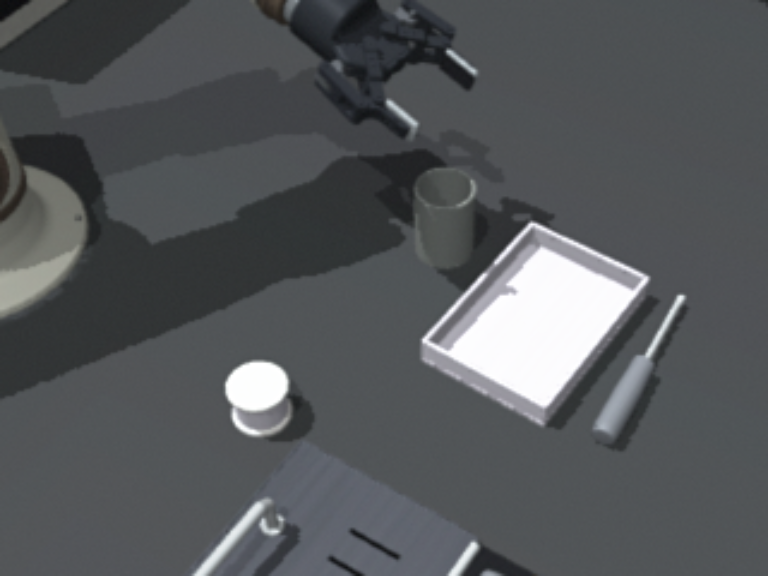

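The gripper sits above and behind the cup, with its jaws straddling the cup (crop 445,215). Tray, spool and screwdriver haven't moved. I'll descend now.

Request:
send_rows(
  plan=[
    [[0, -0.19, 0.07], [0, 0, 0], -1],
    [[0, -0.19, 0.07], [0, 0, 0], -1],
    [[0.001, -0.3, 0.11], [0, 0, 0], -1],
    [[0.001, -0.376, 0.138], [0, 0, 0], -1],
    [[0.001, -0.376, 0.138], [0, 0, 0], -1],
    [[0.001, -0.376, 0.138], [0, 0, 0], 1],
    [[0.001, -0.376, 0.138], [0, 0, 0], 1],
    [[0.001, -0.376, 0.138], [0, 0, 0], 1],
    [[0.001, -0.376, 0.138], [0, 0, 0], 1],
    [[0.001, -0.376, 0.138], [0, 0, 0], 1],
  ],
  force=40,
)

```text
time: 6.2
ee_pos: [0.4513, 0.2613, 0.0647]
tcp_rot: [110.5, 0.5, 84.6]
wrist_force: [-0.9, -0.3, 3.0]
opening: 0.06
```

```bash
python3 - <<'E'
from t import *
import h
o=st()
# refit arm lengths
D=[(Q0,[.225,-.502,.231]),([-49.761,-48.547,-33.696,68.287,26.943,148.937],[.3664,-.2331,.286]),([28.352,-48.514,-48.37,46.166,-33.236,77.387],[.4876,.0856,.2003]),([56.348,-45.43,-59.421,23.089,-55.468,31.773],[.4486,.2502,.18]),(o["q"],o["ee_pos"])]
s=least_squares(lambda k:np.concatenate([h.fk(q,dict(zip(("L1","L2","h","d"),k)))[0]-p for q,p in D]),list(K.values()))
print(s.x.round(4),np.abs(s.fun).max())
E
```

```text
{'time': 6.2, 'q': [57.157, -31.278, -65.707, 4.752, -56.414, 33.669], 'ee_pos': [0.451, 0.261, 0.065], 'tcp_rot': [110.457, 0.475, 84.57], 'wrist_force': [-0.864, -0.314, 3.008], 'opening': 0.06}
[0.281  0.5218 0.1993 0.2939] 0.049172758652048676
```

```bash
python3 - <<'E'
from t import *
import h
o=sensors.get_obs()
def fk2(q,k):
    L1,L2,hh,d,e,w,y=k
    R=ori(q,1,1)@CC;a,b,P=np.radians([q[1],q[2]-q[1],q[1]-q[2]+q[3]])
    f=L1*np.sin(a)+L2*np.cos(b)-e*np.sin(b)+w*np.cos(P);z=hh+L1*np.cos(a)+L2*np.sin(b)+e*np.cos(b)-w*np.sin(P)
    return E("z",q[0])@np.array([f,y,z])+d*R[:,2]
D=[(Q0,[.225,-.502,.231]),([-49.761,-48.547,-33.696,68.287,26.943,148.937],[.3664,-.2331,.286]),([28.352,-48.514,-48.37,46.166,-33.236,77.387],[.4876,.0856,.2003]),([56.348,-45.43,-59.421,23.089,-55.468,31.773],[.4486,.2502,.18]),(o["q"],o["ee_pos"])]
s=least_squares(lambda k:np.concatenate([fk2(q,k)-p for q,p in D]),[.3,.5,.2,.28,0,0,0])
print(s.x.round(4),np.abs(s.fun).max())
R=E("xyz",o["tcp_rot"])
rel([.48,.262,.135],R)
E
```

```text
[ 4.204e-01  5.188e-01  1.601e-01  2.850e-01  3.590e-02  1.446e-01
 -1.000e-04] 0.00020572328730403266
shift [0.009, 0.253, 0.007] turn [0.0, 0.0, 0.0] rows mm/deg 75.92750239442323 0.0
```

Request:
send_rows(
  plan=[
    [[0, 0.05, 0], [0, 0, 0], 1],
    [[0.009, 0.12, 0.007], [0, 0, 0], 1],
    [[0.009, 0.253, 0.007], [0, 0, 0], 1],
    [[0.009, 0.253, 0.007], [0, 0, 0], 1],
    [[0.009, 0.253, 0.007], [0, 0, 0], 1],
  ],
)

```text
time: 6.7
ee_pos: [0.4806, 0.2618, 0.136]
tcp_rot: [110.5, 0.5, 84.5]
wrist_force: [-0.5, -0.6, -3.8]
opening: 0.0601
```

```bash
cat >> h.py <<'E'
KK=[.4204,.5188,.1601,.2850,.0359,.1446,0]
def fk(q,k=KK):
    L1,L2,hh,d,e,w,y=k
    R=ori(q,1,1)@CC;a,b,P=np.radians([q[1],q[2]-q[1],q[1]-q[2]+q[3]])
    f=L1*np.sin(a)+L2*np.cos(b)-e*np.sin(b)+w*np.cos(P);z=hh+L1*np.cos(a)+L2*np.sin(b)+e*np.cos(b)-w*np.sin(P)
    return E("z",q[0])@np.array([f,y,z])+d*R[:,2],R
E
python3 - <<'E'
from t import *
st()
p=np.array([.585,.257,.13])
go((p,Rt(-5,0,180)),(p,Rt(-5,0,250)),(p,Rt(-5,-5,320)))
b=camera("scene");cv2.imwrite("pics/d.png",cv2.resize(b[40:280,100:420],None,fx=2.4,fy=2.4))
E
```

```text
{'time': 6.7, 'q': [53.277, -35.714, -60.063, 11.488, -53.352, 29.596], 'ee_pos': [0.481, 0.262, 0.136], 'tcp_rot': [110.456, 0.463, 84.545], 'wrist_force': [-0.531, -0.648, -3.8], 'opening': 0.06}
[ 43.   1. -63. -64. -48.   0.] 0.0
shift [0.017, 0.103, 0.333] turn [-0.114, 0.003, 0.002] rows mm/deg 104.70546029614653 20.46774783685692
[ 43.   1. -63. -64. -48.  70.] 0.0
shift [0.0, 0.0, 0.0] turn [0.0, -0.0, 0.389] rows mm/deg 0.0 70.00000000000001
[ 43.  11. -62. -80. -48. 134.] 0.0
shift [0.0, 0.0, 0.0] turn [0.008, 0.029, 0.389] rows mm/deg 0.0 70.1556112197006
```

View pics/d.png

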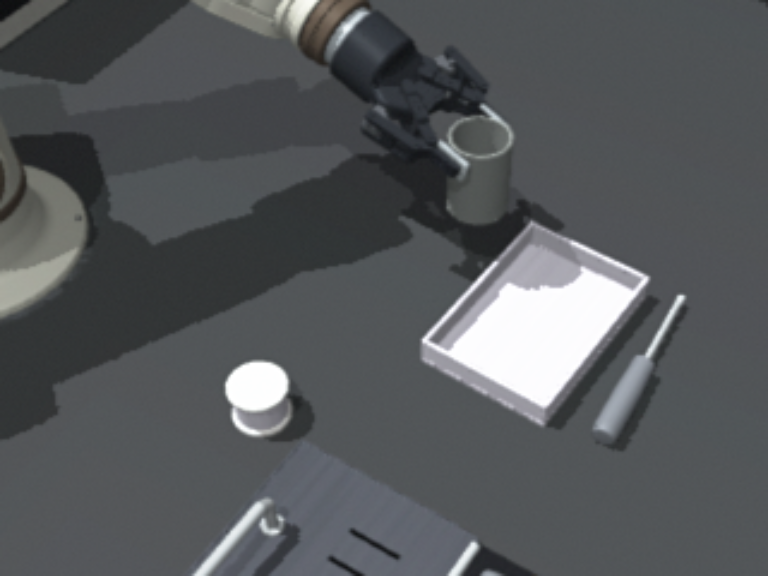

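The cup is lifted upright in the fingers (crop 480,165), and the tray is clear. Next is the pour.

Request:
send_rows(
  plan=[
    [[0.006, 0.035, 0.11], [-0.03, 0, 0], 1],
    [[0.012, 0.07, 0.22], [-0.06, 0.001, 0], 1],
    [[0.017, 0.103, 0.333], [-0.114, 0.003, 0.002], 1],
    [[0.017, 0.103, 0.333], [-0.114, 0.003, 0.002], 1],
    [[0.017, 0.103, 0.333], [-0.114, 0.003, 0.002], 1],
    [[0.017, 0.103, 0.333], [-0.114, 0.003, 0.002], 1],
  ],
  force=50,
)

```text
time: 7.35
ee_pos: [0.5841, 0.2566, 0.1265]
tcp_rot: [90.0, 0.3, 85.1]
wrist_force: [0.3, 0.9, -2.9]
opening: 0.0599
```

Request:
send_rows(
  plan=[
    [[0, 0, 0], [0, 0, 0.039], 1],
    [[0, 0, 0], [0, 0, 0.078], 1],
    [[0, 0, 0], [0, 0, 0.117], 1],
    [[0, 0, 0], [0, 0, 0.156], 1],
    [[0, 0, 0], [0, 0, 0.195], 1],
    [[0, 0, 0], [0, 0, 0.234], 1],
    [[0, 0, 0], [0, 0, 0.273], 1],
    [[0, 0, 0], [0, 0, 0.312], 1],
    [[0, 0, 0], [0, 0, 0.35], 1],
    [[0, 0, 0], [0, 0, 0.389], 1],
  ],
)

```text
time: 8.35
ee_pos: [0.5836, 0.2568, 0.1258]
tcp_rot: [90.6, -70.0, 84.5]
wrist_force: [0.4, -0.2, -2.7]
opening: 0.0597
```

Request:
send_rows(
  plan=[
    [[0, 0, 0], [0.001, 0.003, 0.039], 1],
    [[0, 0, 0], [0.002, 0.006, 0.078], 1],
    [[0, 0, 0], [0.003, 0.009, 0.117], 1],
    [[0, 0, 0], [0.003, 0.012, 0.156], 1],
    [[0, 0, 0], [0.004, 0.015, 0.195], 1],
    [[0, 0, 0], [0.005, 0.018, 0.234], 1],
    [[0, 0, 0], [0.006, 0.021, 0.273], 1],
    [[0, 0, 0], [0.006, 0.024, 0.312], 1],
    [[0, 0, 0], [0.007, 0.027, 0.35], 1],
    [[0, 0, 0], [0.008, 0.029, 0.389], 1],
  ],
)

```text
time: 9.35
ee_pos: [0.5837, 0.2569, 0.126]
tcp_rot: [-83.6, -39.7, -99.0]
wrist_force: [-0.3, 0.6, -0.5]
opening: 0.0598
```

Request:
send_rows(
  plan=[
    [[0, 0, 0], [0, 0, 0], 1],
    [[0, 0, 0], [0, 0, 0], 1],
    [[0, 0, 0], [0, 0, 0], 1],
    [[0, 0, 0], [0, 0, 0], 1],
    [[0, 0, 0], [0, 0, 0], 1],
  ],
)

```text
time: 9.85
ee_pos: [0.5841, 0.2571, 0.1276]
tcp_rot: [-83.5, -39.9, -99.1]
wrist_force: [-0.5, 0.8, -0.7]
opening: 0.0596
```

```bash
python3 - <<'E'
from t import *
st();b=camera("scene");a=camera("top");
x=cv2.resize(b[60:240,220:420],(500,450));y=cv2.resize(a[150:330,90:250],(300,338));y=cv2.copyMakeBorder(y,0,112,0,0,0)
cv2.imwrite("pics/e.png",np.hstack([x,y]))
E
```

```text
{'time': 9.85, 'q': [43.04, 11.903, -61.548, -80.895, -47.687, 134.365], 'ee_pos': [0.584, 0.257, 0.128], 'tcp_rot': [-83.47, -39.933, -99.09], 'wrist_force': [-0.516, 0.792, -0.688], 'opening': 0.06}
```

View pics/e.png

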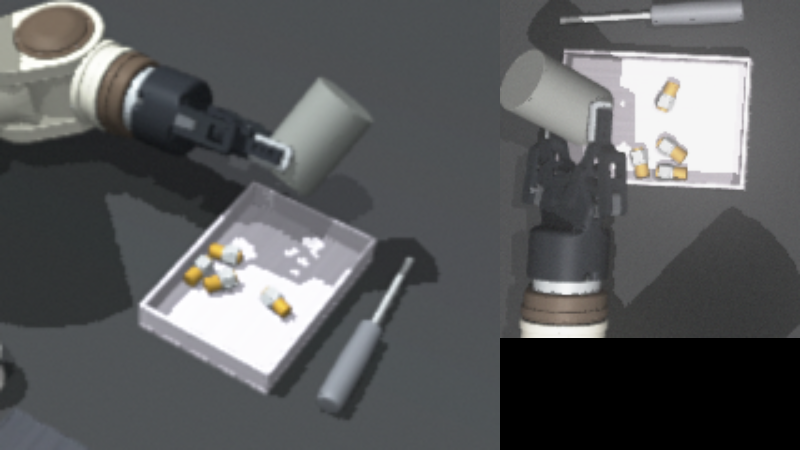

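All four adapters are in the tray (left view, around 190–290, 250–305), and the wrist load dropped by about 2 N. I'll turn the cup back and put it down.

```bash
python3 - <<'E'
from t import *
g=E("xyz",[110.457,.475,84.57])
for yaw in(0,-10):
  for p in([.4513,.2613,.0647],[.445,.31,.0647],[.44,.33,.0647]):
    R=E("z",yaw)@g;print(yaw,p,ik(np.array(p),R,[57,-31,-65,5,-56,34])[0].round(),ik(np.array(p),R,[57,-31,-65,5,-56,34])[1].round(4))
R=E("z",-10)@g
p=np.array([.585,.257,.14])
go((p,Rt(-5,0,250)),(p,Rt(-5,0,180)),([.45,.315,.12],R),([.44,.325,.0652],R))
E
```

```text
0 [0.4513, 0.2613, 0.0647] [ 57. -31. -66.   5. -56.  34.] 0.0014
0 [0.445, 0.31, 0.0647] [ 62. -22. -59.   7. -60.  40.] 0.0
0 [0.44, 0.33, 0.0647] [ 64. -19. -56.   9. -61.  43.] 0.0
-10 [0.4513, 0.2613, 0.0647] [ 60. -19. -55.  20. -65.  53.] 0.0
-10 [0.445, 0.31, 0.0647] [ 64. -11. -47.  27. -67.  61.] 0.0
-10 [0.44, 0.33, 0.0647] [ 66.  -7. -44.  31. -68.  65.] 0.0
[ 43.  -1. -63. -62. -48.  70.] 0.0
shift [0.026, -0.031, 0.007] turn [-0.008, -0.028, -0.388] rows mm/deg 12.437008534961834 70.06735061642169
[ 43.  -1. -63. -62. -48.   0.] 0.0
shift [0.0, 0.0, 0.0] turn [-0.0, 0.0, -0.389] rows mm/deg 0.0 70.00000000000001
[ 64. -14. -43.  34. -67.  61.] 0.0
shift [0.153, -0.067, -0.465] turn [0.114, -0.058, 0.008] rows mm/deg 148.28688411319453 22.980567446287587
[ 65.  -8. -44.  31. -68.  65.] 0.0
shift [0.025, -0.185, 0.025] turn [0.0, 0.0, 0.0] rows mm/deg 56.59540617399966 0.0
```

Request:
send_rows(
  plan=[
    [[0.013, -0.016, 0.004], [0, 0, 0], 1],
    [[0.026, -0.031, 0.007], [-0.001, -0.004, -0.05], 1],
    [[0.026, -0.031, 0.007], [-0.008, -0.028, -0.388], 1],
    [[0.026, -0.031, 0.007], [-0.008, -0.028, -0.388], 1],
    [[0.026, -0.031, 0.007], [-0.008, -0.028, -0.388], 1],
    [[0.026, -0.031, 0.007], [-0.008, -0.028, -0.388], 1],
    [[0.026, -0.031, 0.007], [-0.008, -0.028, -0.388], 1],
    [[0.026, -0.031, 0.007], [-0.008, -0.028, -0.388], 1],
    [[0.026, -0.031, 0.007], [-0.008, -0.028, -0.388], 1],
    [[0.026, -0.031, 0.007], [-0.008, -0.028, -0.388], 1],
  ],
)

```text
time: 10.95
ee_pos: [0.5852, 0.2571, 0.1407]
tcp_rot: [89.7, -69.9, 85.3]
wrist_force: [0.5, 1.2, -0.2]
opening: 0.0601
```

Request:
send_rows(
  plan=[
    [[0, 0, 0], [0, 0, -0.389], 1],
    [[0, 0, 0], [0, 0, -0.389], 1],
    [[0, 0, 0], [0, 0, -0.389], 1],
    [[0, 0, 0], [0, 0, -0.389], 1],
    [[0, 0, 0], [0, 0, -0.389], 1],
    [[0, 0, 0], [0, 0, -0.389], 1],
    [[0, 0, 0], [0, 0, -0.389], 1],
    [[0, 0, 0], [0, 0, -0.389], 1],
    [[0, 0, 0], [0, 0, -0.389], 1],
    [[0, 0, 0], [0, 0, -0.389], 1],
  ],
)

```text
time: 11.95
ee_pos: [0.5851, 0.257, 0.1398]
tcp_rot: [89.9, -0.3, 85.0]
wrist_force: [-0.1, 0.2, -1.4]
opening: 0.0595
```

Request:
send_rows(
  plan=[
    [[0.04, -0.017, -0.12], [0.03, -0.015, 0.002], 1],
    [[0.08, -0.035, -0.24], [0.06, -0.03, 0.004], 1],
    [[0.12, -0.05, -0.36], [0.09, -0.045, 0.006], 1],
    [[0.153, -0.067, -0.465], [0.114, -0.058, 0.008], 1],
    [[0.153, -0.067, -0.465], [0.114, -0.058, 0.008], 1],
    [[0.153, -0.067, -0.465], [0.114, -0.058, 0.008], 1],
    [[0.153, -0.067, -0.465], [0.114, -0.058, 0.008], 1],
  ],
)

```text
time: 12.65
ee_pos: [0.4658, 0.3162, 0.1124]
tcp_rot: [110.1, -0.3, 75.2]
wrist_force: [-1.7, 0.7, -1.9]
opening: 0.0595
```

```bash
python3 - <<'E'
from t import *
st()
R=E("z",-10)@E("xyz",[110.457,.475,84.57])
go(([.44,.325,.075],R),([.44,.325,.0645],R))
b=camera("scene");cv2.imwrite("pics/f.png",cv2.resize(b[60:240,180:420],None,fx=3,fy=3))
E
```

```text
{'time': 12.65, 'q': [61.688, -14.547, -45.328, 26.605, -65.866, 55.286], 'ee_pos': [0.466, 0.316, 0.112], 'tcp_rot': [110.145, -0.303, 75.153], 'wrist_force': [-1.729, 0.665, -1.925], 'opening': 0.059}
[ 65.  -9. -44.  32. -68.  65.] 0.0
shift [0.006, -0.148, -0.042] turn [0.002, -0.005, -0.003] rows mm/deg 46.293652556957085 1.021086107685846
[ 65.  -8. -44.  31. -68.  65.] 0.0
shift [0.0, -0.033, 0.012] turn [0.0, 0.0, 0.0] rows mm/deg 10.499999999999995 0.0
```

View pics/f.png

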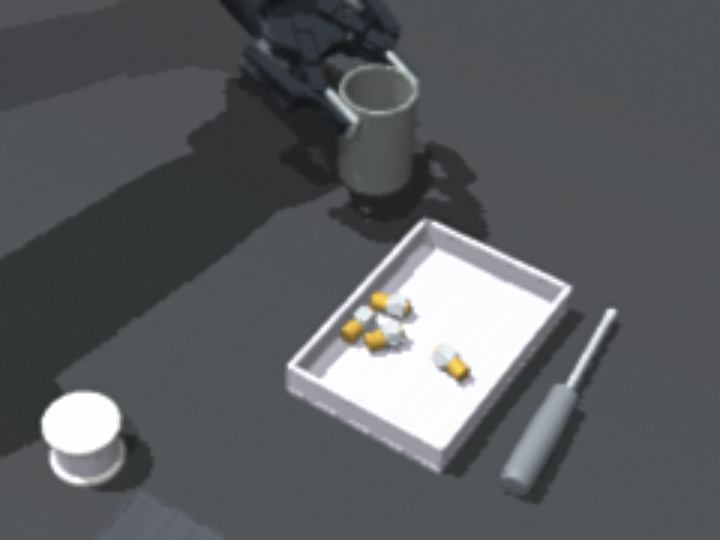

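Four adapters are in the tray and the cup is empty, upright and clear of the tray. I'll lower it.

Request:
send_rows(
  plan=[
    [[0.003, -0.074, -0.021], [0.001, -0.003, -0.002], 1],
    [[0.006, -0.148, -0.042], [0.002, -0.005, -0.003], 1],
    [[0.006, -0.148, -0.042], [0.002, -0.005, -0.003], 1],
    [[0.006, -0.148, -0.042], [0.002, -0.005, -0.003], 1],
    [[0.006, -0.148, -0.042], [0.002, -0.005, -0.003], 1],
  ],
)

```text
time: 13.2
ee_pos: [0.4412, 0.325, 0.0754]
tcp_rot: [110.4, 0.7, 74.6]
wrist_force: [-0.4, 0.6, 0.5]
opening: 0.0597
```

```bash
python3 - <<'E'
from t import *
st()
R=E("z",-10)@E("xyz",[110.457,.475,84.57])
go(([.44,.325,.0642],R))
E
```

```text
{'time': 13.2, 'q': [65.127, -8.983, -43.941, 31.69, -67.668, 64.261], 'ee_pos': [0.441, 0.325, 0.075], 'tcp_rot': [110.418, 0.672, 74.626], 'wrist_force': [-0.387, 0.646, 0.468], 'opening': 0.06}
[ 65.  -8. -44.  30. -68.  65.] 0.0
shift [-0.001, -0.036, 0.009] turn [0.0, 0.0, 0.001] rows mm/deg 11.246163080729275 0.20883966176429059
```

Request:
send_rows(
  plan=[
    [[0, -0.012, 0.003], [0, 0, 0], 1],
    [[0, -0.024, 0.008], [0, 0, 0], 1],
    [[0, -0.033, 0.011], [0, 0, 0], 1],
    [[0, -0.033, 0.011], [0, 0, 0], 1],
    [[0, -0.033, 0.011], [0, 0, 0], 1],
  ],
)

```text
time: 13.7
ee_pos: [0.4407, 0.3246, 0.0649]
tcp_rot: [110.3, 0.8, 74.6]
wrist_force: [-0.2, -2.7, 5.6]
opening: 0.0597
```

Request:
send_rows(
  plan=[
    [[0, 0, 0], [0, 0, 0], 0],
    [[0, 0, 0], [0, 0, 0], -0.5],
    [[0, 0, 0], [0, 0, 0], -1],
    [[0, 0, 0], [0, 0, 0], -1],
    [[0, 0, 0], [0, 0, 0], -1],
    [[0, 0, 0], [0, 0, 0], -1],
    [[0, 0, 0], [0, 0, 0], -1],
  ],
)

```text
time: 14.4
ee_pos: [0.4403, 0.3248, 0.0641]
tcp_rot: [110.4, 0.8, 74.7]
wrist_force: [-0.1, 0.1, -0.1]
opening: 0.085
```

```bash
python3 - <<'E'
from t import *
o=st()
R=E("xyz",o["tcp_rot"]);p=np.array(o["ee_pos"]);go((p+[0,0,.12],R))
b=camera("scene");cv2.imwrite("pics/g.png",cv2.resize(b[60:200,200:400],None,fx=3,fy=3))
c=place_of("cup","scene");print(c[:2],atz("scene",c[0]["point"],0))
E
```

```text
{'time': 14.4, 'q': [65.224, -7.927, -44.447, 30.405, -67.692, 64.381], 'ee_pos': [0.44, 0.325, 0.064], 'tcp_rot': [110.442, 0.836, 74.672], 'wrist_force': [-0.056, 0.115, -0.089], 'opening': 0.085}
[ 65. -16. -37.  47. -68.  64.] 0.0
shift [-0.006, 0.375, -0.14] turn [0.0, 0.0, 0.0] rows mm/deg 120.0 0.0
[{'point': [295.0, 121.7], 'p': 0.74}] [0.41530636 0.33444289 0.        ]
```

View pics/g.png

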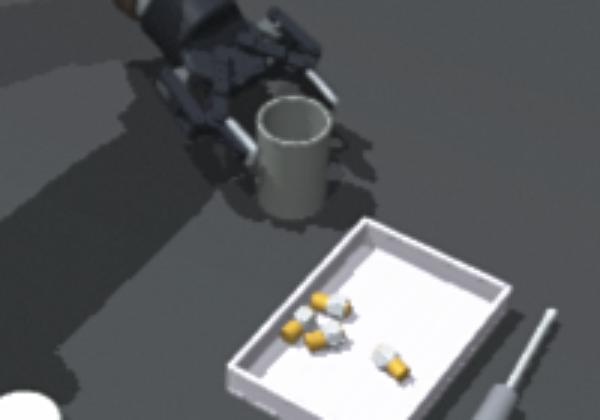

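The cup stands upright and is let go (crop 293,160), and the four adapters are in the tray. I'll retreat up and plan the cover.

Request:
send_rows(
  plan=[
    [[-0.001, 0.1, -0.037], [0, 0, 0], -1],
    [[-0.003, 0.2, -0.075], [0, 0, 0], -1],
    [[-0.006, 0.375, -0.14], [0, 0, 0], -1],
    [[-0.006, 0.375, -0.14], [0, 0, 0], -1],
    [[-0.006, 0.375, -0.14], [0, 0, 0], -1],
  ],
)

```text
time: 15.0
ee_pos: [0.4406, 0.3255, 0.1864]
tcp_rot: [110.4, 0.6, 74.7]
wrist_force: [0.7, 0.2, 0.4]
opening: 0.0852
```

```bash
python3 - <<'E'
from t import *
st()
for c in("top","scene"):
    camera(c)
    for n,z in(("handle",.14),("hinge",.1)):
        for d in place_of(n,c)[:2]:print(c,n,round(d["p"],2),atz(c,d["point"],z).round(4))
hg=np.array([.662,-.221,.1])
def hand(th):
    t=np.radians(th);return hg+E("z",-2)@np.array([-.14*np.cos(t)+.04*np.sin(t),0,.14*np.sin(t)+.04*np.cos(t)])
for s in(90,-90):
  q=np.array([-23,20,-10,60,0,s-90 if s>0 else 90])
  for th,t in((0,20),(0,0),(25,0),(50,-15),(50,-5)):
    R=Rt(-2,90-t,s);p=hand(th)+.017*R[:,2]
    q2,e=ik(p,R,q);print(s,th,t,p.round(3),q2.round(),round(e,4))
E
```

```text
{'time': 15.0, 'q': [65.231, -16.496, -36.617, 46.586, -67.7, 64.403], 'ee_pos': [0.441, 0.325, 0.186], 'tcp_rot': [110.399, 0.604, 74.667], 'wrist_force': [0.658, 0.169, 0.363], 'opening': 0.085}
top handle 0.73 [ 0.5237 -0.2181  0.14  ]
top hinge 0.65 [ 0.6632 -0.2159  0.1   ]
scene handle 0.94 [ 0.52   -0.2097  0.14  ]
scene hinge 0.55 [ 0.6657 -0.2247  0.1   ]
90 0 20 [ 0.528 -0.216  0.124] [ -26.  -11.  -20.   63.    8. -113.] 0.0
90 0 0 [ 0.522 -0.216  0.123] [ -22.    6.   -1.   83.    0. -110.] 0.0
90 25 0 [ 0.552 -0.217  0.178] [ -21.   10.   10.   90.   -0. -109.] 0.0
90 50 -15 [ 0.598 -0.219  0.217] [ -18.   35.   45.  114.   -4. -106.] 0.0
90 50 -5 [ 0.601 -0.219  0.216] [ -19.   23.   30.  102.   -1. -107.] 0.0
-90 0 20 [ 0.528 -0.216  0.124] [-26. -11. -20.  63.   8.  67.] 0.0
-90 0 0 [ 0.522 -0.216  0.123] [-22.   6.  -1.  83.   0.  70.] 0.0
-90 25 0 [ 0.552 -0.217  0.178] [-21.  10.  10.  90.   0.  71.] 0.0
-90 50 -15 [ 0.598 -0.219  0.217] [-18.  35.  45. 114.  -4.  74.] 0.0
-90 50 -5 [ 0.601 -0.219  0.216] [-19.  23.  30. 102.  -1.  73.] 0.0
```

```bash
python3 - <<'E'
from t import *
q=np.array(sensors.get_obs()["q"])
R=Rt(-2,75,-90);H=np.array([.522,-.216,.14]);p2=H+.017*R[:,2]-.09*R[:,2]
qe,e=ik(p2,R,[-26,-11,-20,63,8,67]);print(qe.round(),p2)
for f in(.33,.67):print(fk(q+(qe-q)*f)[0])
m=[(np.array(a),fk(q+(qe-q)*f)[1]) for f,a in((.33,[.50,.16,.23]),(.67,[.53,-.04,.25]))]
go(m[0],m[1],(p2,R))
E
```

```text
[-26. -10.  -8.  78.   6.  66.] [ 0.50311772 -0.21534062  0.21051259]
[0.54620089 0.14375318 0.1536063 ]
[ 0.55663433 -0.05176795  0.1589562 ]
[ 40. -17. -21.  71. -45.  72.] 0.0
shift [-0.478, 0.258, 0.264] turn [0.124, -0.095, 0.079] rows mm/deg 181.21470866074284 31.37757909029287
[  6. -15. -10.  79. -19.  67.] 0.0
shift [-0.469, 0.391, 0.294] turn [0.116, -0.056, 0.136] rows mm/deg 203.2240143290158 33.70844232636972
[-26. -10.  -8.  78.   6.  66.] 0.0
shift [-0.361, 0.408, 0.265] turn [0.094, 0.005, 0.163] rows mm/deg 181.7312428652399 33.96918911012639
```

Request:
send_rows(
  plan=[
    [[-0.478, 0.258, 0.264], [0.124, -0.095, 0.079], -1],
    [[-0.478, 0.258, 0.264], [0.124, -0.095, 0.079], -1],
    [[-0.478, 0.258, 0.264], [0.124, -0.095, 0.079], -1],
    [[-0.478, 0.258, 0.264], [0.124, -0.095, 0.079], -1],
    [[-0.478, 0.258, 0.264], [0.124, -0.095, 0.079], -1],
    [[-0.478, 0.258, 0.264], [0.124, -0.095, 0.079], -1],
    [[-0.478, 0.258, 0.264], [0.124, -0.095, 0.079], -1],
  ],
)

```text
time: 16.0
ee_pos: [0.4997, 0.1607, 0.2296]
tcp_rot: [133.3, -2.1, 52.9]
wrist_force: [-0.7, 0.3, -0.3]
opening: 0.0854
```

Request:
send_rows(
  plan=[
    [[-0.469, 0.391, 0.294], [0.116, -0.056, 0.136], -0.2],
    [[-0.469, 0.391, 0.294], [0.116, -0.056, 0.136], -0.2],
    [[-0.469, 0.391, 0.294], [0.116, -0.056, 0.136], -0.2],
    [[-0.469, 0.391, 0.294], [0.116, -0.056, 0.136], -0.2],
    [[-0.469, 0.391, 0.294], [0.116, -0.056, 0.136], -0.2],
    [[-0.469, 0.391, 0.294], [0.116, -0.056, 0.136], -0.2],
    [[-0.469, 0.391, 0.294], [0.116, -0.056, 0.136], -0.2],
    [[-0.469, 0.391, 0.294], [0.116, -0.056, 0.136], -0.2],
  ],
)

```text
time: 16.8
ee_pos: [0.5294, -0.0375, 0.2496]
tcp_rot: [156.9, -8.0, 27.2]
wrist_force: [-0.1, 1.7, -0.4]
opening: 0.0515
```

```bash
python3 - <<'E'
from t import *
st()
R=Rt(-2,75,-90);go((np.array([.503,-.216,.211]),R))
E
```

```text
{'time': 16.8, 'q': [5.789, -14.516, -9.504, 78.974, -18.556, 67.539], 'ee_pos': [0.529, -0.037, 0.25], 'tcp_rot': [156.922, -7.96, 27.241], 'wrist_force': [-0.096, 1.747, -0.382], 'opening': 0.051}
[-26. -10.  -8.  78.   6.  66.] 0.0
shift [-0.365, 0.419, 0.264] turn [0.093, 0.006, 0.164] rows mm/deg 184.53131412055487 33.99268672006975
```

Request:
send_rows(
  plan=[
    [[-0.365, 0.419, 0.264], [0.093, 0.006, 0.164], -0.2],
    [[-0.365, 0.419, 0.264], [0.093, 0.006, 0.164], -0.2],
    [[-0.365, 0.419, 0.264], [0.093, 0.006, 0.164], -0.2],
    [[-0.365, 0.419, 0.264], [0.093, 0.006, 0.164], -0.2],
    [[-0.365, 0.419, 0.264], [0.093, 0.006, 0.164], -0.2],
    [[-0.365, 0.419, 0.264], [0.093, 0.006, 0.164], -0.2],
    [[-0.365, 0.419, 0.264], [0.093, 0.006, 0.164], -0.2],
    [[-0.365, 0.419, 0.264], [0.093, 0.006, 0.164], -0.2],
  ],
)

```text
time: 17.6
ee_pos: [0.5033, -0.2161, 0.2123]
tcp_rot: [180.0, -15.2, -1.9]
wrist_force: [0.0, 0.9, -0.3]
opening: 0.0513
```

```bash
python3 - <<'E'
from t import *
st();b=camera("scene");a=camera("top")
x=cv2.resize(b[200:420,100:300],(420,462));y=cv2.resize(a[120:290,310:480],(380,380));y=cv2.copyMakeBorder(y,0,82,0,0,0)
cv2.imwrite("pics/i.png",np.hstack([x,y]))
R=Rt(-2,75,-90);go((np.array([.522,-.216,.14])+.015*R[:,2],R))
E
```

```text
{'time': 17.6, 'q': [-26.462, -9.976, -8.022, 78.105, 6.212, 66.24], 'ee_pos': [0.503, -0.216, 0.212], 'tcp_rot': [179.983, -15.154, -1.944], 'wrist_force': [0.028, 0.922, -0.335], 'opening': 0.051}
[-25.  -7. -15.  68.   6.  67.] 0.0
shift [-0.003, -0.004, 0.299] turn [0.0, -0.001, -0.0] rows mm/deg 89.72514138800338 0.1560030685853762
```

View pics/i.png

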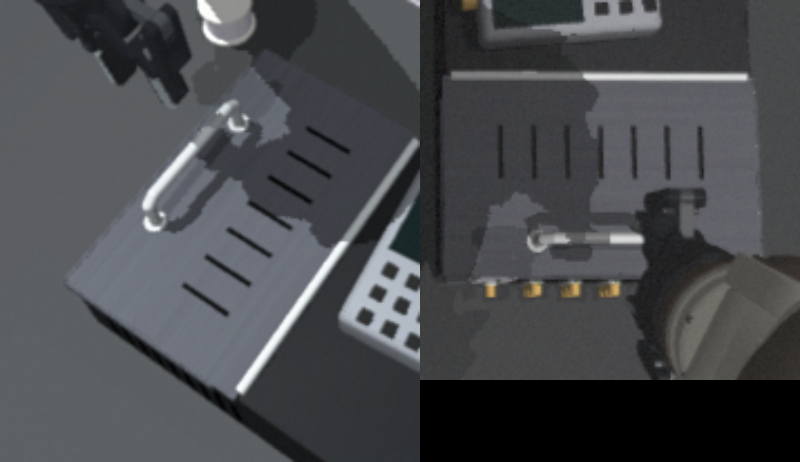

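```bash
python3 - <<'E'
from t import *
for n,X in(("tcp",[.503,-.216,.212]),("finger",[.535,-.216,.21]),("fingerback",[.545,-.216,.25]),("Hmid",[.522,-.216,.14]),("H+",[.522,-.161,.14]),("H-",[.522,-.271,.14])):
    a=np.array(proj("top",X));b=np.array(proj("scene",X))
    print(n,a.round(),b.round(),"crop top",((a-[310,120])*2.235+[420,0]).round(),"crop scene",((b-[100,200])*2.1).round())
E
```

```text
tcp [408. 236.] [174. 243.] crop top [638. 259.] crop scene [156.  91.]
finger [406. 217.] [190. 253.] crop top [635. 216.] crop scene [190. 111.]
fingerback [412. 208.] [191. 242.] crop top [649. 196.] crop scene [192.  88.]
Hmid [396. 228.] [191. 271.] crop top [613. 241.] crop scene [191. 148.]
H+ [366. 228.] [210. 247.] crop top [544. 242.] crop scene [231.  99.]
H- [427. 227.] [170. 296.] crop top [681. 239.] crop scene [148. 201.]
```

Projected handle ends match the picture (scene crop 231,99 and 148,201), and the jaws straddle the bar line. I'll descend and grip.

Request:
send_rows(
  plan=[
    [[-0.001, -0.001, 0.1], [0, 0, 0], -0.2],
    [[-0.002, -0.003, 0.2], [0, 0, 0], -0.2],
    [[-0.003, -0.004, 0.25], [0, 0, 0], -0.2],
    [[-0.003, -0.004, 0.299], [0, 0, 0], -0.2],
    [[-0.003, -0.004, 0.299], [0, 0, 0], -0.2],
    [[-0.003, -0.004, 0.299], [0, 0, 0], -0.2],
  ],
)

```text
time: 18.3
ee_pos: [0.5254, -0.2179, 0.1259]
tcp_rot: [-180.0, -15.2, -2.2]
wrist_force: [0.5, 0.4, 0.6]
opening: 0.0511
```

Request:
send_rows(
  plan=[
    [[0, 0, 0], [0, 0, 0], 0.3],
    [[0, 0, 0], [0, 0, 0], 0.5],
    [[0, 0, 0], [0, 0, 0], 1],
    [[0, 0, 0], [0, 0, 0], 1],
    [[0, 0, 0], [0, 0, 0], 1],
    [[0, 0, 0], [0, 0, 0], 1],
    [[0, 0, 0], [0, 0, 0], 1],
    [[0, 0, 0], [0, 0, 0], 1],
  ],
  force=40,
)

```text
time: 19.1
ee_pos: [0.5287, -0.2184, 0.1276]
tcp_rot: [180.0, -15.6, -2.1]
wrist_force: [18.6, -1.1, -2.6]
opening: 0.0084
```

```bash
python3 - <<'E'
from t import *
st()
E
```

```text
{'time': 19.1, 'q': [-25.47, -7.384, -15.2, 67.791, 6.087, 67.408], 'ee_pos': [0.529, -0.218, 0.128], 'tcp_rot': [179.961, -15.601, -2.103], 'wrist_force': [18.619, -1.115, -2.597], 'opening': 0.008}
```

```bash
cat > lift.py <<'E'
from t import *
HG=np.array([.665,-.2205,.1005]);
def pose(th,hg=HG):
    t=np.radians(th);b=hg+E("z",-2)@np.array([-.14*np.cos(t)+.04*np.sin(t),0,.14*np.sin(t)+.04*np.cos(t)])+[0,.002,0]
    R=Rt(-2,90-(15.3-25.3*th/50),-90);return b+.0145*R[:,2],R
def rows(p0,R0,ths,hg=HG):
    for th in ths:
        p,R=pose(th,hg);s=R0.T@(p-p0)/.3;w=Ro.from_matrix(R0.T@R).as_rotvec()/np.pi
        print(th,[s.round(3).tolist(),w.round(3).tolist(),1])
E
python3 - <<'E'
from lift import *
print(pose(0)[0],ik(*pose(50),[-20,25,30,100,0,73]))
rows(np.array([.5254,-.2179,.1259]),E("xyz",[-180,-15.2,-2.2]),[0,0,.5,1,2,3.5,5,7,9,11])
E
```

```text
[ 0.52890911 -0.2137476   0.12651392] (array([-18.47637575,  29.20429535,  38.0626968 , 108.45556527,
        -2.82296444,  73.76065245]), np.float64(3.3958385443126604e-14))
0 [[0.011, -0.014, 0.001], [0.0, 0.001, -0.001], 1]
0 [[0.011, -0.014, 0.001], [0.0, 0.001, -0.001], 1]
0.5 [[0.013, -0.014, -0.003], [0.0, -0.001, -0.001], 1]
1 [[0.015, -0.014, -0.006], [0.0, -0.002, -0.001], 1]
2 [[0.019, -0.014, -0.013], [0.0, -0.005, -0.001], 1]
3.5 [[0.026, -0.014, -0.024], [0.0, -0.009, -0.001], 1]
5 [[0.033, -0.014, -0.034], [0.0, -0.013, -0.001], 1]
7 [[0.042, -0.014, -0.048], [0.0, -0.019, -0.001], 1]
9 [[0.052, -0.014, -0.061], [0.0, -0.025, -0.001], 1]
11 [[0.062, -0.014, -0.074], [0.0, -0.03, -0.001], 1]
```

Request:
send_rows(
  plan=[
    [[0.011, 0, 0.001], [0, 0, 0], 1],
    [[0.011, 0, 0.001], [0, 0, 0], 1],
    [[0.013, 0, -0.003], [0, -0.001, 0], 1],
    [[0.015, 0, -0.006], [0, -0.002, 0], 1],
    [[0.019, 0, -0.013], [0, -0.005, 0], 1],
    [[0.026, 0, -0.024], [0, -0.009, 0], 1],
    [[0.033, 0, -0.034], [0, -0.013, 0], 1],
    [[0.042, 0, -0.048], [0, -0.019, 0], 1],
    [[0.052, 0, -0.061], [0, -0.025, 0], 1],
    [[0.062, 0, -0.074], [0, -0.03, 0], 1],
  ],
  force=60,
)

```text
time: 20.1
ee_pos: [0.5366, -0.2185, 0.1511]
tcp_rot: [-180.0, -9.5, -2.2]
wrist_force: [-7.8, -3.2, 0.4]
opening: 0.0076
```

```bash
sed -i 's/-.2205,.1005/-.2247,.1005/' lift.py; python3 - <<'E'
from lift import *
o=st()
p,R=pose(11);print(p)
rows(p,R,[13,15,17,19,21,23,25,27,29,31])
p,R=pose(31);rows(p,R,[33,35,37,39,41,43,45,47,49,50])
E
```

```text
{'time': 20.1, 'q': [-23.886, -0.924, -5.486, 76.607, 3.517, 68.61], 'ee_pos': [0.537, -0.218, 0.151], 'tcp_rot': [-179.974, -9.5, -2.226], 'wrist_force': [-7.836, -3.15, 0.426], 'opening': 0.008}
[ 0.53773371 -0.21825576  0.1521871 ]
13 [[0.01, 0.0, -0.013], [-0.0, -0.006, -0.0], 1]
15 [[0.019, 0.0, -0.026], [-0.0, -0.011, -0.0], 1]
17 [[0.03, 0.0, -0.039], [-0.0, -0.017, -0.0], 1]
19 [[0.041, 0.0, -0.051], [-0.0, -0.022, -0.0], 1]
21 [[0.052, 0.0, -0.063], [-0.0, -0.028, -0.0], 1]
23 [[0.064, 0.0, -0.075], [-0.0, -0.034, -0.0], 1]
25 [[0.076, 0.0, -0.086], [-0.0, -0.039, -0.0], 1]
27 [[0.088, 0.0, -0.097], [-0.0, -0.045, -0.0], 1]
29 [[0.101, 0.0, -0.107], [-0.0, -0.051, -0.0], 1]
31 [[0.114, 0.0, -0.116], [-0.0, -0.056, -0.0], 1]
33 [[0.012, 0.0, -0.011], [-0.0, -0.006, -0.0], 1]
35 [[0.024, 0.0, -0.022], [-0.0, -0.011, -0.0], 1]
37 [[0.036, -0.0, -0.033], [-0.0, -0.017, -0.0], 1]
39 [[0.049, 0.0, -0.043], [-0.0, -0.022, 0.0], 1]
41 [[0.062, 0.0, -0.053], [-0.0, -0.028, -0.0], 1]
43 [[0.075, 0.0, -0.062], [-0.0, -0.034, -0.0], 1]
45 [[0.089, -0.0, -0.071], [-0.0, -0.039, -0.0], 1]
47 [[0.103, 0.0, -0.079], [-0.0, -0.045, -0.0], 1]
49 [[0.118, -0.0, -0.086], [-0.0, -0.051, -0.0], 1]
50 [[0.125, -0.0, -0.09], [-0.0, -0.053, -0.0], 1]
```

Forces are small and the motion follows the arc, so I'll continue.

Request:
send_rows(
  plan=[
    [[0.01, 0, -0.013], [0, -0.006, 0], 1],
    [[0.019, 0, -0.026], [0, -0.011, 0], 1],
    [[0.03, 0, -0.039], [0, -0.017, 0], 1],
    [[0.041, 0, -0.051], [0, -0.022, 0], 1],
    [[0.052, 0, -0.063], [0, -0.028, 0], 1],
    [[0.064, 0, -0.075], [0, -0.034, 0], 1],
    [[0.076, 0, -0.086], [0, -0.039, 0], 1],
    [[0.088, 0, -0.097], [0, -0.045, 0], 1],
    [[0.101, 0, -0.107], [0, -0.051, 0], 1],
    [[0.114, 0, -0.116], [0, -0.056, 0], 1],
  ],
)

```text
time: 21.1
ee_pos: [0.5637, -0.2193, 0.1923]
tcp_rot: [-180.0, 0.6, -2.2]
wrist_force: [-12.1, 0.1, 4.2]
opening: 0.0076
```

```bash
python3 - <<'E'
from lift import *
st();print(pose(31)[0])
b=camera("scene");cv2.imwrite("pics/j.png",b)
E
```

```text
{'time': 21.1, 'q': [-21.179, 12.614, 14.335, 92.3, -0.16, 71.033], 'ee_pos': [0.564, -0.219, 0.192], 'tcp_rot': [-179.963, 0.6, -2.211], 'wrist_force': [-12.137, 0.103, 4.228], 'opening': 0.008}
[ 0.56556103 -0.21922751  0.19239235]
```

View pics/j.png

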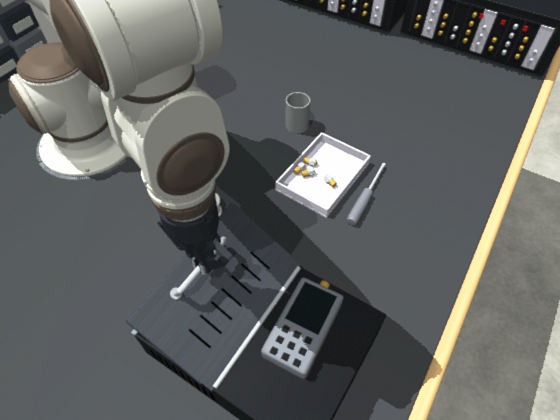

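The handle is gripped and the cover is rising (scene 200,270). The cup at (298,112) and the tray are untouched. I'll finish the arc with a small outward correction.

Request:
send_rows(
  plan=[
    [[0.01, 0, -0.012], [0, -0.006, 0], 1],
    [[0.021, 0, -0.024], [0, -0.011, 0], 1],
    [[0.033, 0, -0.035], [0, -0.017, 0], 1],
    [[0.045, 0, -0.046], [0, -0.022, 0], 1],
    [[0.058, 0, -0.056], [0, -0.028, 0], 1],
    [[0.071, 0, -0.065], [0, -0.034, 0], 1],
    [[0.085, 0, -0.074], [0, -0.039, 0], 1],
    [[0.099, 0, -0.082], [0, -0.045, 0], 1],
    [[0.114, 0, -0.089], [0, -0.051, 0], 1],
    [[0.121, 0, -0.093], [0, -0.053, 0], 1],
  ],
)

```text
time: 22.15
ee_pos: [0.6011, -0.2203, 0.2206]
tcp_rot: [-179.9, 10.0, -2.2]
wrist_force: [-6.8, 1.2, 7.7]
opening: 0.0075
```

Request:
send_rows(
  plan=[
    [[0, 0, 0], [0, 0, 0], 1],
    [[0, 0, 0], [0, 0, 0], 1],
    [[0, 0, 0], [0, 0, 0], 1],
    [[0, 0, 0], [0, 0, 0], 1],
    [[0, 0, 0], [0, 0, 0], 1],
  ],
)

```text
time: 22.65
ee_pos: [0.601, -0.2203, 0.2206]
tcp_rot: [-179.9, 9.9, -2.2]
wrist_force: [-5.6, 1.8, 5.5]
opening: 0.0078
```

```bash
python3 - <<'E'
from lift import *
o=st();R=E("xyz",o["tcp_rot"])
b=np.array(o["ee_pos"])-.0145*R[:,2]
for hx,hz in((.665,.1005),(.663,.1),(.667,.1)):
    v=b-[hx,0,hz];print("bar",b.round(4),"angle",np.degrees(np.arctan2(v[2],-v[0])-np.arctan2(.04,.14)),"r",np.hypot(v[0],v[2]),np.hypot(.14,.04))
im=camera("scene");tp=camera("top")
for n in("handle","hinge","cover","cup"):
    for c in("scene","top"):
        d=place_of(n,c)[:1];print(n,c,[(x["p"],np.round(x["point"],1)) for x in d])
# predicted cover front corners at several angles
hg=np.array([.665,-.2205,.1])
dbg=im.copy()
for th,col in((45,(255,0,0)),(50,(0,255,0)),(55,(0,0,255))):
    t=np.radians(th);pts=[]
    for y in(.132,-.132):
        X=hg+E("z",-2)@np.array([-.168*np.cos(t)+.0015*np.sin(t),y,.168*np.sin(t)+.0015*np.cos(t)]);pts.append(np.round(proj("scene",X)).astype(int).tolist())
    cv2.line(dbg,pts[0],pts[1],col,1);print(th,pts)
cv2.imwrite("pics/k.png",cv2.resize(dbg[180:400,110:390],None,fx=2.6,fy=2.6))
E
```

```text
{'time': 22.65, 'q': [-18.89, 29.082, 38.051, 108.506, -2.787, 73.519], 'ee_pos': [0.601, -0.22, 0.221], 'tcp_rot': [-179.941, 9.932, -2.171], 'wrist_force': [-5.607, 1.848, 5.497], 'opening': 0.008}
bar [ 0.6035 -0.2204  0.2349] angle 49.47012287178623 r 0.1478225617715975 0.14560219778561037
bar [ 0.6035 -0.2204  0.2349] angle 50.25763527478991 r 0.1474590956685345 0.14560219778561037
bar [ 0.6035 -0.2204  0.2349] angle 48.851237284323204 r 0.1491180042393267 0.14560219778561037
handle scene [(0.85, array([220.3, 262.7]))]
handle top [(0.78, array([407.6, 174.2]))]
hinge scene [(0.53, array([241.4, 332.6]))]
hinge top [(0.76, array([388.2, 150.5]))]
cover scene [(0.78, array([257.9, 319. ]))]
cover top [(0.95, array([387.3, 155.2]))]
cup scene [(0.88, array([295.3, 121.7]))]
cup top [(0.79, array([111. , 288.2]))]
45 [[245, 198], [136, 321]]
50 [[250, 197], [140, 322]]
55 [[255, 196], [144, 324]]
```

View pics/k.png

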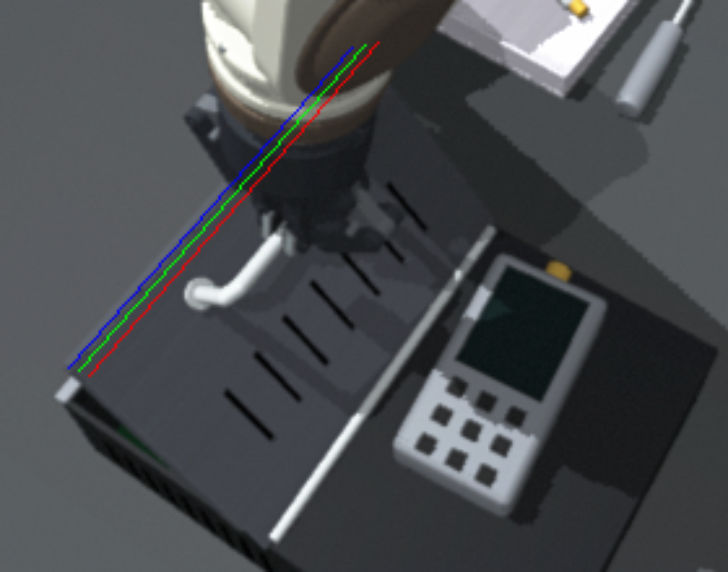

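The cover is up and held. The drawn edges suggest 45–50°, so I'll check against the top view, using the closed picture to remove bias.

```bash
python3 - <<'E'
from lift import *
hg=np.array([.665,-.2205,.1]);a=cv2.imread("pics/a.png");t1=camera("top");cv2.imwrite("pics/top_open.png",t1)
def edge(th,c,r=.168,zz=.0015,w=.132):
    t=np.radians(th);return [proj(c,hg+E("z",-2)@np.array([-r*np.cos(t)+zz*np.sin(t),y,r*np.sin(t)+zz*np.cos(t)])) for y in(w,-w)]
s0=cv2.imread("pics/b.png")
print("scene closed edge",np.round(edge(0,"scene"),1).tolist(),"top closed",np.round(edge(0,"top"),1).tolist())
S=4
def crop(im,lines,x,y,w,h,c):
    o=cv2.resize(im[y:y+h,x:x+w],None,fx=S,fy=S,interpolation=cv2.INTER_LINEAR)
    for th,col in lines:
        p=[((np.array(q)-[x,y]+.5)*S).astype(int).tolist() for q in edge(th,c)];cv2.line(o,p[0],p[1],col,1)
    return o
L=((45,(255,0,0)),(50,(0,255,0)),(55,(0,0,255)));k=cv2.imread("pics/j.png")
im=camera("scene")
P=[crop(a,[(0,(0,255,0))],305,215,95,70,"top"),crop(t1,L,305,160,95,70,"top"),crop(s0,[(0,(0,255,0))],115,290,95,70,"scene"),crop(im,L,115,280,95,70,"scene")]
g=np.vstack([np.hstack(P[:2]),np.hstack(P[2:])]);g=np.clip(g.astype(int)*1.8,0,255).astype(np.uint8);cv2.imwrite("pics/l.png",g)
E
```

```text
scene closed edge [[227.9, 223.9], [131.9, 333.5]] top closed [[320.0, 241.9], [462.2, 243.6]]
```

View pics/l.png

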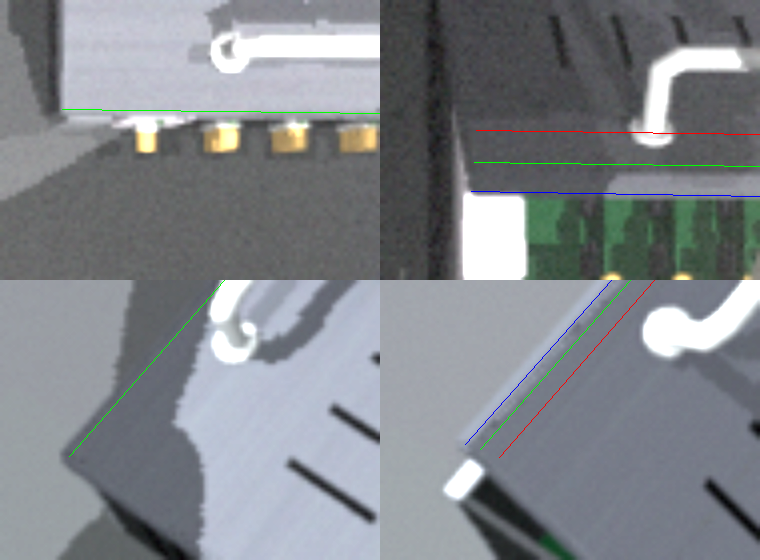

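```bash
python3 - <<'E'
from lift import *
hg=np.array([.665,-.2205,.1])
def pt(th,c,r,zz,y=.132):
    t=np.radians(th);return np.array(proj(c,hg+E("z",-2)@np.array([-r*np.cos(t)+zz*np.sin(t),y,r*np.sin(t)+zz*np.cos(t)])))
for th in(44,46,48,50,52): print(th,"top lip crop",((pt(th,"top",.168,-.009)-[305,160]+.5)*4+[380,0]).round(),"top edge",((pt(th,"top",.168,.0015)-[305,160]+.5)*4+[380,0]).round(),"scene lip",((pt(th,"scene",.168,-.009)-[115,280]+.5)*4+[380,280]).round(), "leg top",((pt(th,"top",.14,.003,.055)-[305,160]+.5)*4+[380,0]).round())
print("closed leg",((pt(0,"top",.14,.003,.055)-[305,215]+.5)*4).round())
E
```

```text
44 top lip crop [469. 217.] top edge [471. 197.] scene lip [885. -43.] leg top [648. 155.]
46 top lip crop [470. 206.] top edge [472. 186.] scene lip [892. -46.] leg top [650. 145.]
48 top lip crop [471. 195.] top edge [473. 174.] scene lip [899. -48.] leg top [651. 136.]
50 top lip crop [472. 184.] top edge [474. 162.] scene lip [907. -49.] leg top [653. 126.]
52 top lip crop [474. 172.] top edge [475. 150.] scene lip [914. -51.] leg top [654. 116.]
closed leg [228.  51.]
```

Request:
send_rows(
  plan=[
    [[0.004, 0, -0.002], [0, 0, 0], 1],
    [[0.008, 0, -0.004], [0, 0, 0], 1],
    [[0.011, 0, -0.006], [0, 0, 0], 1],
    [[0.011, 0, -0.006], [0, 0, 0], 1],
    [[0.011, 0, -0.006], [0, 0, 0], 1],
    [[0.011, 0, -0.006], [0, 0, 0], 1],
    [[0.011, 0, -0.006], [0, 0, 0], 1],
    [[0.011, 0, -0.006], [0, 0, 0], 1],
  ],
)

```text
time: 24.05
ee_pos: [0.6043, -0.2204, 0.2221]
tcp_rot: [-179.9, 9.9, -2.2]
wrist_force: [-9.0, 2.5, 8.4]
opening: 0.0076
```

```bash
python3 - <<'E'
from lift import *
st();camera("scene")
for n,z in(("cup",0),("spool",0),("screwdriver",.01),("meter",.1),("tray",0)):
    d=place_of(n,"scene")[:1];print(n,[atz("scene",x["point"],z).round(3) for x in d])
print("adapters",[(round(x["p"],2),atz("scene",x["point"],.012).round(3).tolist()) for x in recognise("adapter0","scene")])
bot.job_done()
E
```

```text
{'time': 24.05, 'q': [-18.807, 29.731, 39.132, 108.957, -2.779, 73.604], 'ee_pos': [0.604, -0.22, 0.222], 'tcp_rot': [-179.942, 9.948, -2.174], 'wrist_force': [-8.992, 2.502, 8.43], 'opening': 0.008}
cup [array([0.422, 0.328, 0.   ])]
spool [array([ 0.497, -0.119,  0.   ])]
screwdriver [array([0.69 , 0.192, 0.01 ])]
meter [array([ 0.735, -0.187,  0.1  ])]
tray [array([0.575, 0.201, 0.   ])]
adapters [(0.57, [0.601, 0.185, 0.012]), (0.46, [0.521, 0.22, 0.012])]
the job is handed in; nothing more can be done
```

I handed the job in at 24 s, with the cover held open at about 50° by its bow handle. The hand-in gave no verdict.

- **Adapters:** I gripped the cup from the side and tipped it over the tray. All four adapters showed inside the tray in two later pictures. In the last check the network picked out only two of them, both inside the tray.
- **Cup:** it stands upright and let go at about (0.42, 0.33), 0.20 m from the tray centre.
- **Cover:** before a last 1.5° nudge, the top view put it at 48–49°. The finger position gave about 49–50°. After the nudge I expect roughly 50°, but I did not measure it again. The fingers were still closed on the bar, and the wrist force was about 12 N with the arm still.
- **Things to leave alone:** the meter and screwdriver read within 10 mm of where they started. The last spool reading, (0.50, −0.12), disagrees with its start at (0.40, −0.02). The arm hid the spool in that view, so I take the reading as a false detection. The spool was in its place before the cover lift, and the arm passed well above it.

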